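# Zero a hand spice mill and set it six clicks coarse

## Task

The hand spice mill stands upside down in its holder with its catch cup taken off. Turn its grind nut gently clockwise (seen from above) until you feel it come up against its springy zero stop, without forcing it, then back it off exactly six clicks anticlockwise; after that put the steel catch cup, mouth down as it stands, over the nut and fully home on the mill. Leave the other things where they are.

Things in the scene. Friction and masses are not known exactly. Their poses are not given: they have to be found in the camera images.
- nut_grip (a point): Centre of the grind nut, half-way up, on its upright axis (fixed to the mill, does not turn). The nut: round, finely fluted, aluminium, 34 mm in diameter, 24 mm high, on top of the inverted mill, no mark or pointer. It has 18 clicks to the turn (20 deg, 0.349 rad each), takes 0.08 N m to leave a click and, let go, falls into the nearest. Starts 2 to 5 clicks anticlockwise of zero.
- face (a point): Centre of the flat steel end face of the mill under the nut, 41 mm across, 12.5 mm below the nut's centre; the nut's sides are free down to 4 mm above it. Seen from above, clockwise turning of the nut is finer (towards zero), anticlockwise is coarser.
- zero_stop: Fixed pin inside the mill, out of sight, 17 mm off the nut's axis. A sprung lug on the nut meets it 2 deg clockwise past click zero; from there resistance grows by 0.5 N m per rad on top of the clicks (0.16 N m one click too far). Let go, the nut springs back to click zero. Over 17 N on the pin (0.29 N m, about 1.7 clicks past zero) forces it.
- burr (a joint): Height of the inner burr inside the mill (m), moved by the nut's thread: 0 at click zero, +0.00002 m per click anticlockwise. Far too small to be read off this sensor: zero is found by feel.
- seat (a point): Centre of the seat, z up, 110 mm above the worktop: the shoulder, 56 mm in diameter, on which the cup's rim rests. Above it the spigot the cup slips over, 46 mm in diameter, 16 mm high, 3 mm chamfer, then the nut, its top 40.5 mm above this point. The mill is a steel tube fixed in a black round holder, 94 mm across at the foot.
- cup_center (a point): Centre, half-way up, of the catch cup: plain steel, 56 mm outside diameter, 50 mm high, 50 mm bore, 47 mm deep, about 0.11 kg, standing mouth down on the worktop in front; z points up to its closed end. Seated on the mill, this point is 25 mm above the seat. The open roaster to the right behind it, between the robot's start and the mill, is 0.23 m high.
- cumin_cup: Bystander: lidded deli cup, brown contents, 66 mm in diameter and 60 mm high, behind the mill; origin at its underside.
- garlic_cup: Bystander: lidded deli cup, pale contents, 66 mm in diameter and 60 mm high, behind the mill; origin at its underside.
- shaker: Bystander: pepper shaker, 44 mm in diameter and 90 mm high, to the left behind the mill; origin at its underside.
- crank: Bystander: the mill's own crank lying on the worktop near the front edge, a 118 mm steel bar with a wooden knob standing up 36 mm at one end; origin at the middle of the underside of the bar.

How it is judged:
By the outcome, as a careful person would: the job done as asked, in the order asked, and still so for the second after the job is handed in, with the robot touching nothing.
It also fails if it takes over 72 s, if anything falls off the work surface, if the arm or the gripper's body presses on something with over 40 N, if the wrist force passes 120 N, or if a joint passes its speed limit or range.

## Robot

A 6-joint arm with a two-finger parallel gripper is mounted at the origin on a cart in front of the work surface, level with it; the furniture and walls round the work are solid. World frame = base frame: x ahead of the robot, y to its left, z up, the work surface at z = 0. Lengths are in mm, angles in rad, forces in N, time in s.
With the tool pointing down it reaches from about 400 to 925 mm from the base axis. Payload 12.5 kg.
Tool frame: the origin (TCP) lies at the very end of the fingers, on their centre line; the grasp point (between the pads) lies 19 mm behind it (env.tcp_to_grasp is the distance from the TCP to the grasp point, in mm); z points along the fingers, x is the direction in which the jaws open and shut, and the axes are right-handed (so a half turn about z gives the same grasp; the last joint's range is limited). The gripper opens to 95 mm and grips with 3 to 60 N. Pads are 20 mm wide; open, the fingers measure 119 mm over their backs; the gripper's body (75 mm by 180 mm) begins 59 mm behind the grasp point.
Start: joints at [-1.308, 0.491, 1.559, -0, 1.092, -0.106], TCP at [225.334, -582.985, 214.661] pointing down, gripper open.
Joint ranges: [-3.1, 3.1], [-0.84, 2.19], [0.05, 2.79], [-1.13, 4.28], [0.06, 2.93], [-2.69, 2.69]. Speed limits (rad/s): [2.22, 2.22, 2.79, 3.14, 3.14, 3.14].

## Interface

Orientations are given as [roll, pitch, yaw] about the fixed x, y, z axes, in that order (R = Rz(yaw) Ry(pitch) Rx(roll)).
In Python, from cell import env, vision, job gives the robot as it stands.
- The arm moves only by the shell command python3 -m pendant 'ROWS' [OPENING]. ROWS is JSON, a list of rows, each a list of 4 numbers: the shift along the tool's x, y, z in mm, then the turn about the tool's z in degrees. In form: [[tx, ty, tz, turn], ...]. A call has 1 to 8 rows; each row is the pose to reach, as a shift and turn from the pose measured when the call began, along the tool's axes at that moment; what a row does not reach only later rows make up. A row lasts 1/8 s, in which the tool goes at most 62.5 mm and 10.7 degrees, less where a joint would pass 70% of its speed; a pose out of reach is approached as far as the arm can. A call with a gripper value outside its range is refused whole. OPENING is the closure, from 0 (fully open) to 1 (shut), set as the call begins (- or left out, the last holds). The fingers move at their own pace and stop on an object; the grip force is fixed at half the most. Time passes only in rows, so rows that repeat a pose let the fingers close. It gives the time, the measured TCP pose, the force and the opening at its end, in the units of the state.
- env.state(): the state, without advancing time (a new reading comes with each control period).
- vision.read_camera(name): name is "scene" or "top" or "wrist"; returns a dict with "pixels" (384x512x3 uint8, red, green, blue), "intrinsics" (3x3 intrinsics, pixels), "k1" (the pictures are not rectified: a ray, as slopes to the right and down, at radius r is drawn at 1 + k1 r^2 times it, then the intrinsics apply), "R" (3x3) and "t" (3): a world point X has camera coordinates R X + t; the wrist camera has in their place "tool_from_camera" (4x4, takes a point from camera to tool coordinates, whose origin is the TCP and whose axes are the tool frame's). Camera axes: x right, y down, z forward; pixel columns grow to the right and rows downward; lengths in mm; the calibration is good to about 2 mm. A picture is of the moment at which its call begins: read the wrist's pose just before it. There is no depth.
- job.job_done(): hands the job in, once; it reports no verdict.
Trained networks look in a picture, given as the dict that the camera call returned (one of the last four; its "shot" number tells which), for a name from the list of things; names that differ only in an ending like _2 or _b are one class to them, and where a whole thing is asked for, a point or a joint stands for the part that bears it (a point fixed in the world has none). Each returns a list of dicts, best first, with "confidence" (0 to 1); they miss things now and then, are a little off and sometimes report something else, mostly with a low value. They report only what shows in the picture. A call takes as long as a camera call.
- vision.find_in(picture, query): "at" ([x, y, z] in mm, in the coordinates of the camera as it stood for that picture, good to about 4 mm: the middle of the surface that is visible of it).
- vision.regions_of(picture, query): "pixels" (384x512 bool, what is visible of it).
The state is a dict: "t": time; "joints": joint angles; "qvel": joint speeds; "tau": joint torques, N m; "eef_pos": TCP position; "tcp_rot": TCP orientation; "ft_force": force on the tool from outside, world axes, zero at the start; "moment": the same for the moment, N m; "opening": opening from 0.0 (shut) to 1.0 (fully open).
Only numpy, scipy, OpenCV 4.12 (cv2) and the standard library are available. Lean on these libraries where they do the work, as an engineer would, in place of code of your own. Each camera call takes 0.05 s, during which the arm holds its last target.

## Working session

There is one attempt and no reset: what is moved stays moved. The work goes in short steps, Python scripts to look and compute and a shell command to move; the robot and the scene stay as the last step left them, time stands still between calls to the robot, and variables do not carry over. Pictures are saved under pics/ and viewed, and the job is handed in when it is done.

```bash
ls; mkdir -p pics; python3 - <<'E'
from cell import env, vision, job
import cv2
s=env.state();print(s)
for n in ["scene","top","wrist"]:
    p=vision.read_camera(n)
    cv2.imwrite(f"pics/{n}0.png",p["pixels"][:,:,::-1])
    print(n,{k:v for k,v in p.items() if k!="pixels"})
E
```

```text
pics
{'t': 0.0, 'joints': array([-1.30758784e+00,  4.91573284e-01,  1.55945963e+00, -1.05309680e-06,
        1.09171910e+00, -1.05604105e-01]), 'qvel': array([-2.66083118e-03, -1.37805165e-03, -2.41646321e-04, -8.91299176e-04,
        5.45023965e-05,  1.59817507e-04]), 'tau': array([-7.93321815e-04, -6.12652588e+01, -2.58182609e+01,  6.92316354e-02,
        4.82430216e-02, -1.09941921e-04]), 'eef_pos': array([ 225.26966633, -582.71868395,  214.04972297]), 'tcp_rot': array([-3.14147138e+00,  1.15300821e-03, -1.20198318e+00]), 'ft_force': array([ 1.14057947,  0.55029071, -0.08277685]), 'moment': array([ 0.00480632,  0.02746976, -0.0020661 ]), 'opening': 1.0015655885328636}
scene {'intrinsics': array([[457.93037536,   0.        , 257.24042842],
       [  0.        , 457.93037536, 190.01194977],
       [  0.        ,   0.        ,   1.        ]]), 'k1': -0.06385670427878991, 'R': array([[-0.85296347, -0.52195974,  0.00336922],
       [-0.38303564,  0.62152881, -0.68336347],
       [ 0.35459415, -0.58417461, -0.73007055]]), 't': array([550.31779469, 119.33132094, 878.16127366]), 'shot': 1
[... 299 characters left out ...]
517],
       [ 0.19071874, -0.02819185, -0.98123982]]), 't': array([222.91737233, 533.18057687, 883.59480611]), 'shot': 2}
wrist {'intrinsics': array([[345.12752369,   0.        , 256.65963942],
       [  0.        , 345.12752369, 188.54501085],
       [  0.        ,   0.        ,   1.        ]]), 'k1': -0.019796489741183622, 'tool_from_camera': array([[ 9.99999470e-01, -1.00756171e-03,  2.13796536e-04,
        -6.68485055e-01],
       [ 9.22986496e-04,  9.68717517e-01,  2.48164301e-01,
        -6.99607340e+01],
       [-4.57149296e-04, -2.48163972e-01,  9.68717933e-01,
        -1.69674490e+02],
       [ 0.00000000e+00,  0.00000000e+00,  0.00000000e+00,
         1.00000000e+00]]), 'shot': 3}
```

View pics/scene0.png

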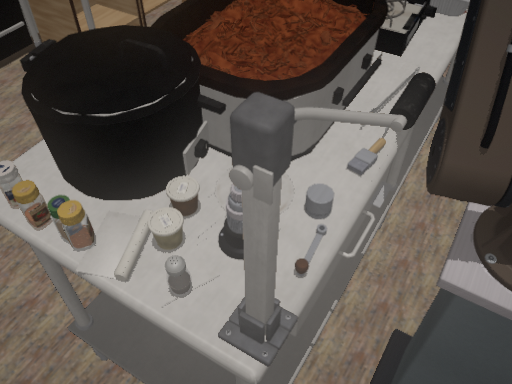

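View pics/top0.png

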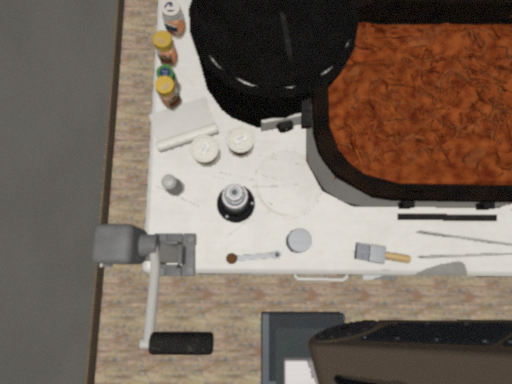

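```bash
cat > h.py <<'E'
import numpy as np, cv2
from cell import env, vision, job
from scipy.spatial.transform import Rotation as Ro
def tool(s):
    T=np.eye(4);T[:3,:3]=Ro.from_euler('xyz',s["tcp_rot"]).as_matrix();T[:3,3]=s["eef_pos"];return T
def wfc(p,s=None):  # world from camera
    if "R" in p:
        T=np.eye(4);T[:3,:3]=p["R"].T;T[:3,3]=-p["R"].T@p["t"];return T
    return tool(s)@p["tool_from_camera"]
def proj(p,X,s=None):
    T=np.linalg.inv(wfc(p,s));c=T[:3,:3]@np.asarray(X,float)+T[:3,3]
    u=c[:2]/c[2];u=u*(1+p["k1"]*(u@u));K=p["intrinsics"];return K[:2,:2]@u+K[:2,2]
def ray(p,px,s=None):
    K=p["intrinsics"];u=(np.asarray(px,float)-K[:2,2])/K[0,0];v=u.copy()
    for _ in range(20): v=u/(1+p["k1"]*(v@v))
    T=wfc(p,s);d=T[:3,:3]@np.array([*v,1]);return T[:3,3],d/np.linalg.norm(d)
def onz(p,px,z,s=None):
    o,d=ray(p,px,s);return o+d*(z-o[2])/d[2]
E
python3 - <<'E'
from h import *
np.set_printoptions(precision=1,suppress=True)
for n in ["scene","top"]:
    p=vision.read_camera(n);T=wfc(p)
    for q in ["nut_grip","face","seat","cup_center","cumin_cup","garlic_cup","shaker","crank"]:
        r=vision.find_in(p,q)
        print(n,q,[(round(x["confidence"],2),(T@np.append(x["at"],1))[:3]) for x in r[:2]])
print(env.state()["t"])
E
```

```text
scene nut_grip [(0.86, array([508.2, 298.4,  55. ]))]
scene face [(0.75, array([510.2, 306.4,  56.8]))]
scene seat [(0.74, array([510.5, 304.4,  52.7]))]
scene cup_center [(0.64, array([412.8, 141.8,  51.1]))]
scene cumin_cup [(0.75, array([649. , 279.2,  57.9]))]
scene garlic_cup [(0.61, array([618. , 361.2,  66.2]))]
scene shaker [(0.95, array([534.9, 436.5,  53.3]))]
scene crank [(0.81, array([382.2, 240.9,  11.3]))]
top nut_grip [(0.72, array([496.9, 278.7,  53.3]))]
top face [(0.88, array([497.6, 276.2,  54.3]))]
top seat [(0.88, array([497.8, 277.8,  52.3]))]
top cup_center []
top cumin_cup [(0.63, array([653.7, 271.8,  64. ]))]
top garlic_cup [(0.92, array([624.9, 352.4,  58.9]))]
top shaker [(0.7, array([540.7, 416.1,  80.2]))]
top crank [(0.85, array([386.4, 238. ,   5.4]))]
1.05
```

```bash
python3 - <<'E'
from h import *
np.set_printoptions(precision=1,suppress=True)
p=vision.read_camera("top");im=p["pixels"][:,:,::-1].copy()
cv2.imwrite("pics/topz.png",cv2.resize(im[150:270,200:330],None,fx=6,fy=6,interpolation=cv2.INTER_CUBIC)[:600])
cv2.imwrite("pics/topz.png",cv2.resize(im[165:265,205:325],None,fx=6,fy=6,interpolation=cv2.INTER_CUBIC))
print(onz(p,(235,191),150.5),onz(p,(299,240),50))
q=vision.read_camera("scene");im=q["pixels"][:,:,::-1].copy()
cv2.imwrite("pics/scz.png",cv2.resize(im[155:275,205:345],None,fx=5,fy=5,interpolation=cv2.INTER_CUBIC))
E
```

```text
[511.7 275.6 150.5] [418.8 129.6  50. ]
```

View pics/topz.png

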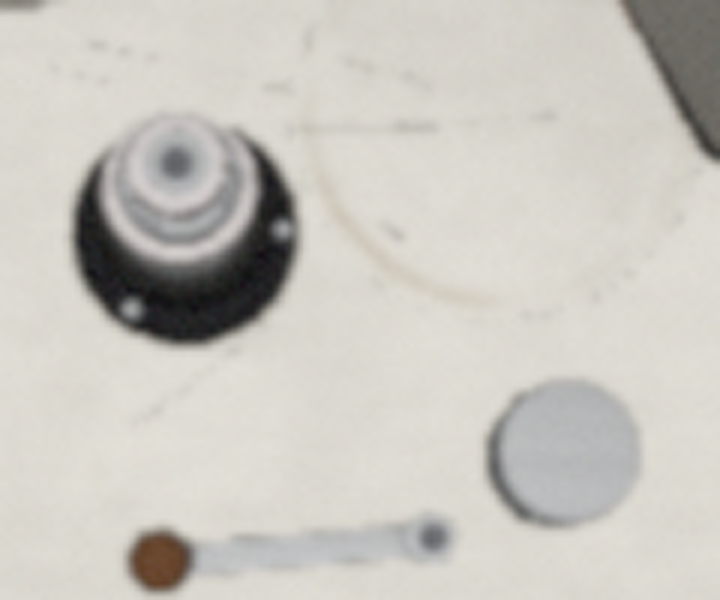

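View pics/scz.png

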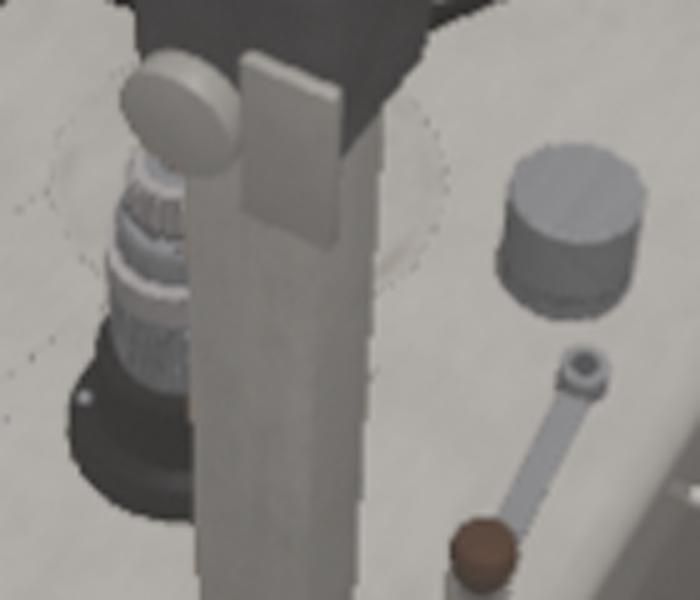

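```bash
python3 - <<'E'
from h import *
np.set_printoptions(precision=1,suppress=True)
p=vision.read_camera("top");q=vision.read_camera("scene")
print("nut",onz(p,(234.3,191.4),150.5)); print("cup",onz(p,(299.4,239.8),50))
print("cup scene",onz(q,(205+577/5-.4,155+192/5-.4),50))
for z in (0,230): print("roaster",z,[onz(p,c,z)[:2] for c in [(315,170),(350,200),(385,207),(447,217),(497,217)]])
print("pot",onz(p,(285,125),200))
b=onz(q,(260,325),0);print("post",b)
for z in (0,100,200,300,350,400): print(z,proj(p,[b[0],b[1],z]),proj(q,[b[0],b[1],z]))
print("plate",[onz(p,c,5) for c in [(162,235),(195,235),(195,275)]],[onz(q,c,5) for c in [(222,333),(258,300),(298,318),(262,357)]])
print("cr",onz(p,(180,343),400),onz(p,(140,260),400))
print("origin",proj(p,[0,0,0]),proj(p,[0,0,300]))
E
```

```text
nut [510.8 277.1 150.5]
cup [419.3 128.7  50. ]
cup scene [418.5 130.5  50. ]
roaster 0 [array([597.4,  80.2]), array([522.2,  -5.1]), array([505.8, -91.1]), array([ 482.9, -242.7]), array([ 484.5, -365.8])]
roaster 230 [array([539. , 121.9]), array([481.8,  57. ]), array([469.3,  -8.4]), array([ 451.9, -123.8]), array([ 453.1, -217.4])]
pot [639.5 175.6 200. ]
post [386.  414.5   0. ]
0 [177.  254.2] [260. 325.]
100 [169.2 252.6] [260.5 294.9]
200 [159.4 250.4] [261.1 257.4]
300 [146.6 247.7] [261.9 209.9]
350 [138.6 246. ] [262.4 181.1]
400 [129.2 244. ] [263.  147.9]
plate [array([430.9, 451.2,   5. ]), array([431.6, 373. ,   5. ]), array([338.1, 369.4,   5. ])] [array([431.1, 462.2,   5. ]), array([412.4, 377.9,   5. ]), array([336.2, 371.8,   5. ]), array([353.1, 462.8,   5. ])]
cr [256.1 338.4 400. ] [364.2 398.3 400. ]
origin [357.6 434. ] [416.1 519.6]
```

View pics/wrist0.png

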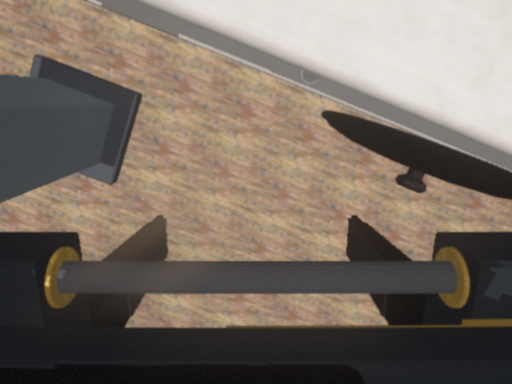

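```bash
python3 - <<'E'
from h import *
np.set_printoptions(precision=1,suppress=True)
p=vision.read_camera("top");q=vision.read_camera("scene")
def tri(a,b):
    o,d=ray(p,a);o2,d2=ray(q,b)
    A=np.stack([d,-d2],1);s=np.linalg.lstsq(A,o2-o,rcond=None)[0]
    return o+d*s[0],o2+d2*s[1]
print("grip end far",tri((212,343),(425,80)))
print("grip end near",tri((150,343),(400,118)))
print("arm end",tri((145,343),(402,124)))
print("head corner",tri((137,225),(235,110)))
E
```

```text
grip end far (array([266. , 291.8, 457.6]), array([265.1, 291.6, 457.7]))
grip end near (array([265.9, 365.5, 456.6]), array([266.4, 365.6, 456.6]))
arm end (array([265.6, 371.9, 454.5]), array([262.2, 371. , 454.9]))
head corner (array([409.9, 398.9, 424.8]), array([425.5, 406.4, 428.4]))
```

```bash
python3 -m pendant '[[0,0,-60,0],[0,0,-120,0],[0,0,-180,0],[-36,-47,-180,-10],[-72,-94,-180,-20],[-108,-141,-180,-30],[-144,-188,-180,-40],[-180,-236,-180,-50]]'
```

```text
t: 2.35
eef_pos: [381.2, -328.3, 394.8]
tcp_rot: [3.141, -0.001, -0.324]
ft_force: [0.5, -0.0, -0.2]
opening: 1.002
```

```bash
python3 -m pendant '[[-11,-59,0,-10],[-22,-119,0,-20],[-33,-178,0,-30],[-43,-237,0,-40],[-54,-297,0,-50],[-65,-356,0,-60],[-76,-415,0,-70],[-87,-475,0,-80]]'
```

```text
t: 3.35
eef_pos: [449.7, 151.8, 395.0]
tcp_rot: [3.14, -0.0, 1.078]
ft_force: [2.3, -1.0, 0.3]
opening: 1.002
```

```bash
python3 -m pendant '[[46,-2,20,-9],[93,-4,50,-18],[139,-5,80,-26],[139,-5,80,-26],[139,-5,80,-26]]'; python3 - <<'E'
from h import *
s=env.state();print(s["eef_pos"],s["tcp_rot"],s["moment"],s["joints"])
p=vision.read_camera("wrist");im=p["pixels"][:,:,::-1].copy()
cv2.imwrite("pics/w1.png",im)
print(proj(p,[511,277,150.5],s))
np.save("w1.npy",dict(p=p,s=s),allow_pickle=True)
E
```

```text
t: 3.98
eef_pos: [511.1, 276.4, 315.3]
tcp_rot: [3.14, 0.0, 1.531]
ft_force: [0.4, 0.4, 0.8]
opening: 0.999
[511.05028409 276.38441925 315.30957073] [3.14030842e+00 4.49320661e-04 1.53110793e+00] [ 0.1292893  -0.12686946  0.01323978] [ 3.82536274e-01  3.42287184e-01  1.52758879e+00 -9.79911760e-04
  1.27072949e+00 -1.14828276e+00]
[256.76877011 172.27738826]
```

View pics/w1.png

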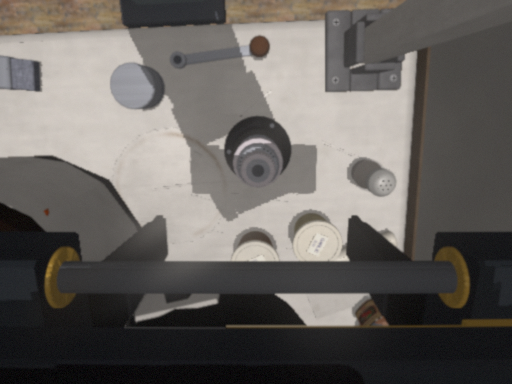

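```bash
python3 - <<'E'
from h import *
d=np.load("w1.npy",allow_pickle=True).item();p=d["p"];s=d["s"]
im=p["pixels"][:,:,::-1].copy()
cv2.imwrite("pics/w1z.png",cv2.resize(im[105:205,210:310],None,fx=6,fy=6,interpolation=cv2.INTER_CUBIC))
for f in [(0,1)]:
    pass
im2=cv2.resize(im[105:205,210:310],None,fx=6,fy=6,interpolation=cv2.INTER_CUBIC)
def circ(c,r):
    pts=[]
    for a in np.linspace(0,2*np.pi,60):
        u=proj(p,[c[0]+r*np.cos(a),c[1]+r*np.sin(a),c[2]],s);pts.append(((u-[210,105]+.5)*6-.5))
    cv2.polylines(im2,[np.int32(np.round(pts))],True,(0,255,0),1)
circ((511,277,150.5),17);circ((511,277,110),28);circ((511,277,0),47)
cv2.imwrite("pics/w1o.png",im2)
E
```

```text
(no output)
```

View pics/w1o.png

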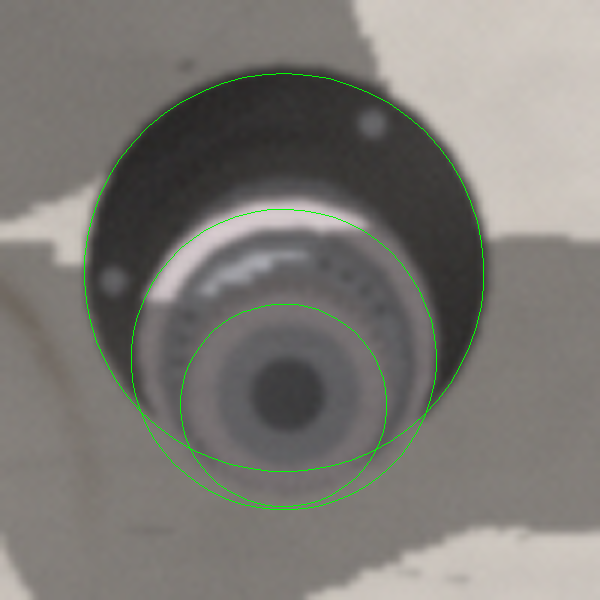

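View pics/w1z.png

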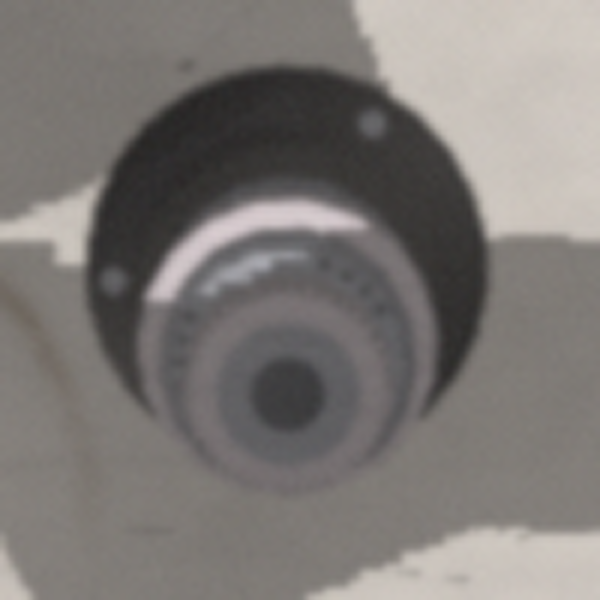

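```bash
python3 -m pendant '[[1,-1,50,0],[1,-1,100,0],[1,-1,145,0],[1,-1,170,0],[1,-1,180,0],[1,-1,182,0],[1,-1,182,0]]'; python3 - <<'E'
from h import *
s=env.state();print(s["eef_pos"],s["ft_force"],s["moment"])
p=vision.read_camera("wrist");im=p["pixels"][:,:,::-1].copy()
cv2.imwrite("pics/w2.png",im)
E
```

```text
t: 4.9
eef_pos: [511.1, 277.1, 135.2]
tcp_rot: [3.138, -0.001, 1.53]
ft_force: [0.4, -0.6, 0.5]
opening: 0.999
[511.06413214 277.09623221 135.16029587] [ 0.36715353 -0.61279838  0.54460185] [ 0.12383893 -0.15530836  0.0259035 ]
```

View pics/w2.png

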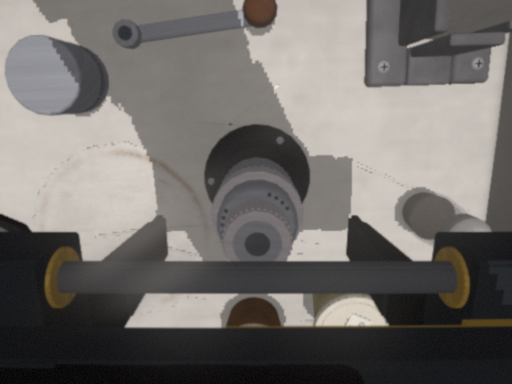

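```bash
python3 -m pendant '[[0,-1.5,2,0],[0,-1.5,3,0],[0,-1.5,3,0],[0,-1.5,3,0]]'; python3 - <<'E'
from h import *
for i in range(4):
    s=env.state();vision.read_camera("wrist");print(s["t"],s["eef_pos"],s["ft_force"],s["moment"],s["tcp_rot"])
E
```

```text
t: 5.45
eef_pos: [509.6, 277.3, 132.1]
tcp_rot: [3.138, -0.001, 1.53]
ft_force: [-0.2, -0.4, -0.7]
opening: 1.0
5.45 [509.55573437 277.25329136 132.14033369] [-0.23564167 -0.35811575 -0.73162418] [ 0.10161997 -0.12174665 -0.00659553] [ 3.13752227e+00 -7.84124967e-04  1.53042826e+00]
5.5 [509.58097777 277.23207781 132.15547326] [0.02090316 0.03523444 0.08988801] [ 0.04900827 -0.16024761  0.00269472] [ 3.13748597e+00 -8.04260135e-04  1.53038651e+00]
5.55 [509.57225516 277.22874445 132.12598508] [ 0.65840882  0.19723535 -0.56685527] [ 0.13128552 -0.10575319 -0.00247874] [ 3.13753194e+00 -7.63376305e-04  1.53039879e+00]
5.6 [509.54950266 277.23593764 132.1061295 ] [-0.39332579 -0.17483354 -0.16796696] [ 0.12383319 -0.15278416  0.01883409] [ 3.13758741e+00 -7.46092784e-04  1.53038369e+00]
```

```bash
cat > m.py <<'E'
from h import *
np.set_printoptions(precision=3,suppress=True)
F=[];M=[]
for i in range(6):
    s=env.state();F.append(s["ft_force"]);M.append(s["moment"]);vision.read_camera("wrist")
print("t",round(s["t"],2),s["eef_pos"],"yaw",np.degrees(s["tcp_rot"][2]).round(2),"F",np.mean(F,0).round(1),"M",np.mean(M,0),"op",round(s["opening"]*95,1))
E
python3 -m pendant '[[0,0,0,0],[0,0,0,0],[0,0,0,0],[0,0,0,0],[0,0,0,0],[0,0,0,0]]' 1; python3 m.py
```

```text
t: 6.4
eef_pos: [509.5, 277.2, 132.1]
tcp_rot: [3.138, -0.001, 1.53]
ft_force: [-0.8, 0.1, 0.5]
opening: 0.427
t 6.65 [509.573 277.311 132.129] yaw 87.68 F [-0.5  0.8  0.1] M [ 0.192 -0.13  -0.023] op 33.3
```

```bash
sed -i 's/range(6)/range(4)/' m.py
python3 -m pendant '[[0,0,0,5],[0,0,0,5]]' >/dev/null; python3 m.py
python3 -m pendant '[[0,0,0,5],[0,0,0,5]]'>/dev/null; python3 m.py
python3 -m pendant '[[0,0,0,5],[0,0,0,5]]'>/dev/null; python3 m.py
python3 -m pendant '[[0,0,0,5],[0,0,0,5]]'>/dev/null; python3 m.py
```

```text
t 7.1 [509.561 277.246 132.122] yaw 82.78 F [-0.3 -0.5  0.2] M [ 0.07  -0.124  0.06 ] op 33.6
t 7.55 [509.529 277.183 132.097] yaw 77.87 F [-0.2 -0.6  0.4] M [-0.12  -0.119 -0.014] op 33.3
t 8.0 [509.515 277.117 132.126] yaw 72.96 F [-0.3 -1.5  0.6] M [-0.259 -0.123 -0.057] op 33.4
t 8.45 [509.495 277.067 132.107] yaw 68.05 F [-0.4 -1.6  0.9] M [-0.323 -0.082 -0.029] op 33.2
```

```bash

python3 -m pendant '[[0,0,0,5],[0,0,0,5]]' >/dev/null; python3 m.py
python3 -m pendant '[[0,0,0,5],[0,0,0,5]]'>/dev/null; python3 m.py
python3 -m pendant '[[0,0,0,5],[0,0,0,5]]'>/dev/null; python3 m.py
python3 -m pendant '[[0,0,0,5],[0,0,0,5]]'>/dev/null; python3 m.py
```

```text
t 8.9 [509.458 277.035 132.123] yaw 63.15 F [ 0.3 -2.   1. ] M [-0.38  -0.064  0.056] op 33.4
t 9.35 [509.443 276.982 132.113] yaw 58.23 F [-0.7 -2.6  1.9] M [-0.51  -0.007  0.011] op 33.5
t 9.8 [509.388 276.932 132.11 ] yaw 53.32 F [-0.8 -3.5  1.3] M [-0.634  0.033 -0.059] op 33.3
t 10.25 [509.378 276.892 132.102] yaw 48.41 F [-1.  -3.5  1.7] M [-0.708  0.068 -0.041] op 33.1
```

```bash

python3 -m pendant '[[-0.3,0.1,0,3],[-0.6,0.2,0,5]]' >/dev/null; python3 m.py
python3 -m pendant '[[0,0,0,5],[0,0,0,5]]'>/dev/null; python3 m.py
```

```text
t 10.7 [509.333 276.778 132.144] yaw 43.44 F [ 0.2  1.8 -0.5] M [ 0.352 -0.167  0.06 ] op 33.0
t 11.15 [509.285 276.732 132.129] yaw 38.55 F [-0.3  0.3  0.3] M [-0.016  0.009 -0.003] op 33.2
```

```bash

python3 -m pendant '[[0,0,0,5],[0,0,0,5]]' >/dev/null; python3 m.py
python3 -m pendant '[[-0.1,0,0,5],[-0.2,0,0,5]]'>/dev/null; python3 m.py
python3 -m pendant '[[0,0,0,5],[0,0,0,5]]'>/dev/null; python3 m.py
python3 -m pendant '[[0,0,0,5],[0,0,0,5]]'>/dev/null; python3 m.py
```

```text
t 11.6 [509.239 276.708 132.113] yaw 33.65 F [-0.7  0.3  0.7] M [-0.097  0.067 -0.056] op 33.7
t 12.05 [509.164 276.653 132.123] yaw 28.73 F [-0.1  0.6  0.1] M [ 0.065 -0.11  -0.049] op 33.2
t 12.5 [509.125 276.631 132.115] yaw 23.83 F [-0.1  0.5  0.5] M [0.007 0.051 0.082] op 32.9
t 12.95 [509.047 276.619 132.128] yaw 18.91 F [-1.   0.   1.1] M [-0.043  0.138  0.005] op 33.4
```

```bash

python3 -m pendant '[[0,0,0,5],[0,0,0,5]]' >/dev/null; python3 m.py
python3 -m pendant '[[0,0,0,5],[0,0,0,5]]'>/dev/null; python3 m.py
python3 -m pendant '[[0,0,0,5],[0,0,0,5]]'>/dev/null; python3 m.py
```

```text
t 13.4 [509.001 276.593 132.142] yaw 14.01 F [-1.5  0.6  1. ] M [-0.049  0.22  -0.032] op 33.0
t 13.85 [508.952 276.593 132.114] yaw 9.09 F [-1.4  0.5  1.4] M [-0.093  0.3   -0.064] op 33.2
t 14.3 [508.877 276.594 132.089] yaw 4.19 F [-1.4  0.6  1.3] M [-0.056  0.395  0.117] op 33.3
```

```bash

python3 -m pendant '[[-0.2,0,0,5],[-0.3,0,0,5]]' >/dev/null; python3 m.py
```

```text
t 14.75 [508.789 276.592 132.123] yaw -0.72 F [-0.   0.2  0.1] M [-0.043  0.026  0.064] op 33.6
```

```bash

python3 -m pendant '[[0,0,0,5],[0,0,0,5]]' >/dev/null; python3 m.py;python3 m.py
```

```text
t 15.2 [508.734 276.598 132.139] yaw -5.63 F [-0.9  0.2  0.4] M [-0.045  0.197  0.047] op 33.4
t 15.4 [508.771 276.587 132.114] yaw -5.7 F [-1.  -0.   0.9] M [-0.066  0.184  0.105] op 33.5
```

```bash

python3 -m pendant '[[0.1,0,0,-8],[0.2,-0.05,0,-16],[0.3,-0.1,0,-24],[0.4,-0.15,0,-32],[0.5,-0.2,0,-40],[0.55,-0.3,0,-48],[0.6,-0.4,0,-56],[0.65,-0.5,0,-64]]' >/dev/null; python3 m.py
```

```text
t 16.6 [509.43  276.952 132.104] yaw 58.16 F [-0.9 -0.4  1.1] M [-0.134  0.062  0.032] op 33.2
```

```bash

python3 -m pendant '[[0.1,0,0,-8],[0.2,-0.05,0,-16],[0.3,-0.1,0,-24],[0.4,-0.15,0,-32],[0.5,-0.2,0,-41],[0.6,-0.3,0,-50],[0.65,-0.4,0,-59],[0.7,-0.5,0,-64]]' >/dev/null; python3 m.py
python3 -m pendant '[[0,0,0,-5],[0,0,0,-5]]' >/dev/null; python3 m.py;python3 m.py
```

```text
t 17.8 [509.443 277.756 132.125] yaw 121.91 F [-1.  -1.2  0.4] M [0.038 0.079 0.06 ] op 33.2
t 18.25 [509.415 277.811 132.103] yaw 126.75 F [-1.  -0.5  0.8] M [0.164 0.155 0.06 ] op 33.5
t 18.45 [509.449 277.803 132.135] yaw 126.85 F [-1.2  0.   0.9] M [0.232 0.173 0.046] op 33.5
```

```bash

python3 -m pendant '[[0,0,0,-3],[0,0,0,-3]]' >/dev/null; python3 m.py;python3 m.py
```

```text
t 18.9 [509.367 277.821 132.115] yaw 129.79 F [-1.5  0.2  0.8] M [ 0.221  0.211 -0.064] op 33.7
t 19.1 [509.381 277.816 132.121] yaw 129.84 F [-1.4 -0.3  1.2] M [ 0.209  0.239 -0.055] op 33.4
```

```bash

python3 -m pendant '[[0,0,0,1.5],[0,0,0,1.5]]' >/dev/null; python3 m.py
python3 -m pendant '[[0,0,0,0],[0,0,0,0],[0,0,0,0],[0,0,0,0]]' 0; python3 m.py
```

```text
t 19.55 [509.386 277.831 132.13 ] yaw 128.35 F [-1.4 -0.3  0.9] M [ 0.188  0.199 -0.018] op 33.4
t: 20.1
eef_pos: [509.5, 277.8, 132.1]
tcp_rot: [3.138, 0.002, 2.24]
ft_force: [0.5, 0.2, 0.2]
opening: 0.714
t 20.25 [509.421 277.809 132.134] yaw 128.35 F [ 0.   0.2 -0.2] M [ 0.143 -0.088 -0.003] op 79.6
```

```bash

python3 -m pendant '[[0,0,-50,0],[0,0,-100,-0],[-5,-15,-120,10],[-15,-45,-120,20],[-27,-75,-120,30],[-39,-105,-120,40],[-50,-135,-120,50],[-60,-163,-120,60]]'
python3 -m pendant '[[0,0,0,10],[0,0,0,19],[0,0,0,19],[0,0,0,19]]'
python3 - <<'E'
from h import *
s=env.state();print(s["eef_pos"],s["tcp_rot"])
p=vision.read_camera("wrist");im=p["pixels"][:,:,::-1].copy()
im2=im.copy()
def circ(c,r):
    pts=[proj(p,[c[0]+r*np.cos(a),c[1]+r*np.sin(a),c[2]],s) for a in np.linspace(0,2*np.pi,60)]
    cv2.polylines(im2,[np.int32(np.round(np.array(pts)*16))],True,(0,255,0),1,cv2.LINE_AA,4)
circ((419,129.5,50),28)
cv2.imwrite("pics/w3.png",im2);
np.save("w3.npy",dict(p=p,s=s),allow_pickle=True)
E
```

```text
t: 21.3
eef_pos: [417.7, 128.7, 251.8]
tcp_rot: [3.138, -0.002, 1.187]
ft_force: [0.0, 0.3, -0.2]
opening: 1.001
t: 21.8
eef_pos: [417.6, 128.8, 251.8]
tcp_rot: [3.139, -0.003, 0.859]
ft_force: [-0.2, 0.4, 0.9]
opening: 1.0
[417.6494232  128.77665842 251.79014187] [ 3.1387864  -0.00321449  0.85911767]
```

View pics/w3.png

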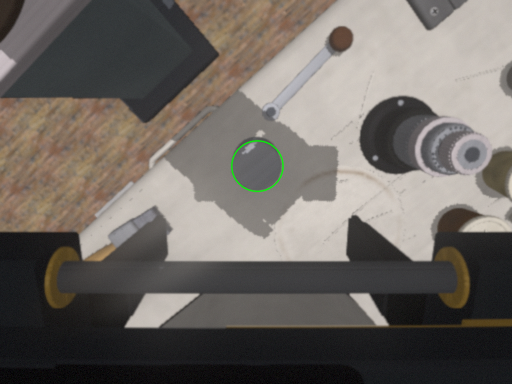

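```bash
python3 - <<'E'
import cv2
im=cv2.imread("pics/w3.png");c=im[120:210,210:310]
c=cv2.convertScaleAbs(c,alpha=1.6)
cv2.imwrite("pics/w3z.png",cv2.resize(c,None,fx=6,fy=6,interpolation=cv2.INTER_CUBIC))
E
```

```text
(no output)
```

View pics/w3z.png

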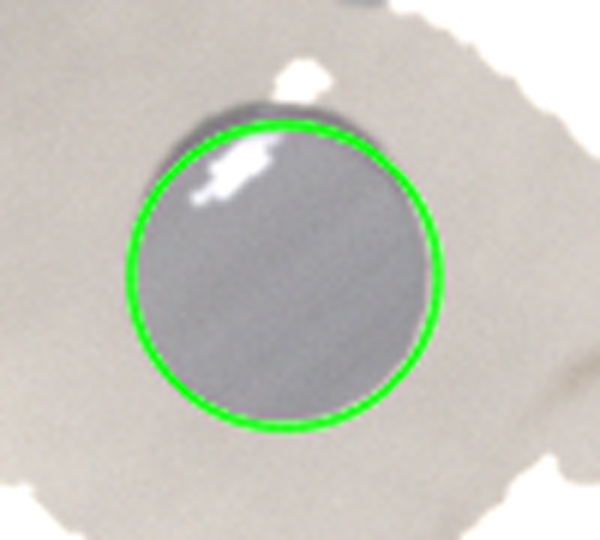

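```bash

python3 -m pendant '[[1,0,50,0],[1,0,100,0],[1,0,140,0],[1,0,170,0],[1,0,170,0]]'
python3 - <<'E'
from h import *
s=env.state();print(s["eef_pos"],s["tcp_rot"])
p=vision.read_camera("scene");cv2.imwrite("pics/s4.png",cv2.resize(p["pixels"][60:260,150:400,::-1],None,fx=3,fy=3))
E
```

```text
t: 22.48
eef_pos: [418.2, 129.6, 80.4]
tcp_rot: [3.141, -0.0, 0.86]
ft_force: [0.1, 1.0, 0.5]
opening: 1.0
[418.2293521  129.55374626  80.42498009] [ 3.14136673e+00 -1.81769887e-04  8.60176958e-01]
```

View pics/s4.png

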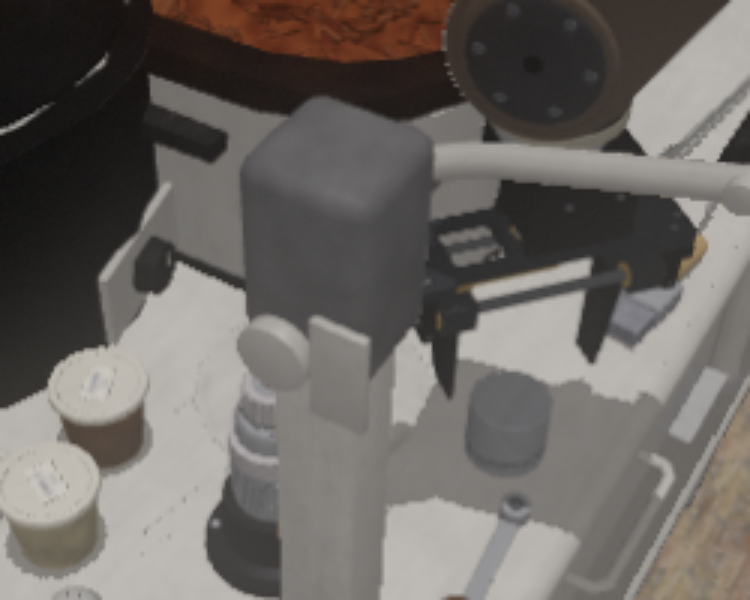

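```bash

python3 -m pendant '[[0,0,25,0],[0,0,45,0],[0,0,56,0],[0,0,58,0],[0,0,58,0]]'
python3 -m pendant '[[0,0,0,0],[0,0,0,0],[0,0,0,0],[0,0,0,0],[0,0,0,0]]' 1; python3 m.py
```

```text
t: 23.15
eef_pos: [419.4, 129.8, 24.3]
tcp_rot: [3.139, -0.003, 0.86]
ft_force: [-0.7, 0.2, -0.3]
opening: 1.003
t: 23.78
eef_pos: [419.3, 129.7, 24.3]
tcp_rot: [3.139, -0.002, 0.86]
ft_force: [0.5, -0.5, 0.8]
opening: 0.581
t 23.93 [419.319 129.739  24.283] yaw 49.28 F [ 0.  -0.2  1.2] M [-0.028 -0.029 -0.037] op 55.8
```

```bash

python3 -m pendant '[[0,0,-25,0],[0,0,-75,0],[0,0,-125,0],[0,0,-170,0],[0,0,-190,0],[0,0,-190,0]]'; python3 m.py
python3 - <<'E'
from h import *
s=env.state();print(s["eef_pos"],s["tcp_rot"])
p=vision.read_camera("wrist");im=p["pixels"][:,:,::-1].copy();im2=im.copy()
T=tool(s)
for dy in (0,-1):
  pts=[proj(p,(T@[28*np.cos(a),dy+28*np.sin(a),-25.7,1])[:3],s) for a in np.linspace(0,2*np.pi,60)]
  cv2.polylines(im2,[np.int32(np.round(np.array(pts)*16))],True,(0,255,0) if dy==0 else (0,0,255),1,cv2.LINE_AA,4)
cv2.imwrite("pics/w4.png",im2)
cv2.imwrite("pics/w4z.png",cv2.resize(cv2.convertScaleAbs(im2[160:300,160:360],alpha=1.8),None,fx=4,fy=4,interpolation=cv2.INTER_CUBIC))
E
```

```text
t: 24.72
eef_pos: [419.0, 129.7, 215.2]
tcp_rot: [3.138, -0.004, 0.86]
ft_force: [-0.6, 0.3, -1.6]
opening: 0.587
t 24.88 [418.224 129.557 213.151] yaw 49.27 F [-0.3  0.2 -1. ] M [ 0.044 -0.133 -0.005] op 55.6
[418.23302675 129.56970728 213.06650347] [ 3.14091726e+00 -7.35272807e-04  8.60027976e-01]
```

View pics/w4z.png

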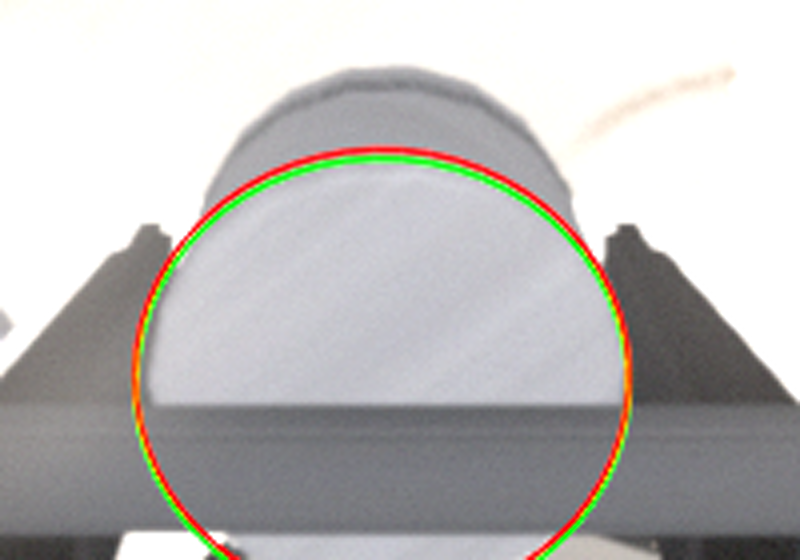

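```bash

python3 -m pendant '[[20,-3,0,0],[60,-10,0,0],[100,-16,0,0],[140,-22,0,0],[165,-26,0,0],[171,-27.4,0,0],[171,-27.4,0,0],[171,-27.4,0,0]]'; python3 m.py
python3 - <<'E'
from h import *
p=vision.read_camera("top");cv2.imwrite("pics/t5.png",cv2.resize(p["pixels"][140:280,150:330,::-1],None,fx=4,fy=4))
E
```

```text
t: 25.98
eef_pos: [508.7, 276.6, 213.2]
tcp_rot: [3.141, -0.0, 0.86]
ft_force: [0.6, 0.5, -0.2]
opening: 0.59
t 26.12 [509.003 276.575 213.536] yaw 49.24 F [-0.   0.5 -0.2] M [ 0.039 -0.124 -0.026] op 55.6
```

View pics/t5.png

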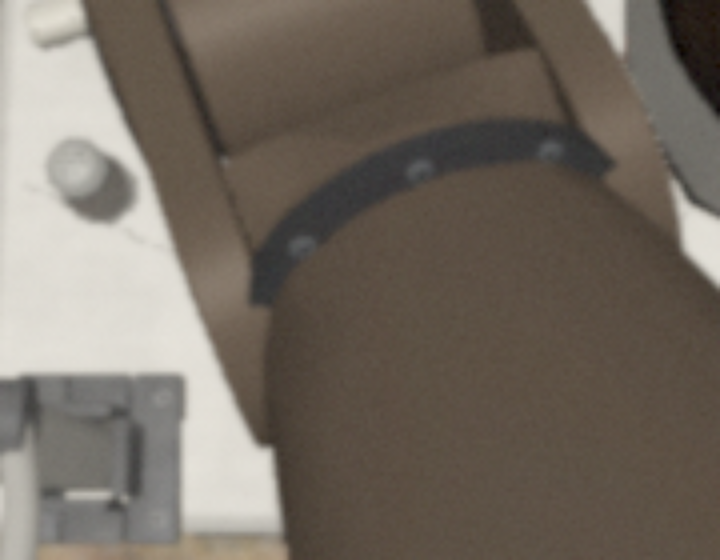

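```bash

python3 -m pendant '[[0.5,-0.4,10,0],[0.5,-0.4,25,0],[0.5,-0.4,40,0],[0.5,-0.4,52,0],[0.5,-0.4,56,0],[0.5,-0.4,56,0],[0.5,-0.4,56,0]]'; python3 m.py
```

```text
t: 27.1
eef_pos: [509.4, 277.5, 157.9]
tcp_rot: [3.14, -0.002, 0.86]
ft_force: [0.4, 0.1, -0.8]
opening: 0.586
t 27.25 [509.321 277.44  157.912] yaw 49.25 F [-0.   0.3 -0.9] M [ 0.037 -0.12   0.   ] op 55.2
```

```bash

python3 -m pendant '[[-0.4,0,3,0],[-0.4,0,6,0],[-0.4,0,9,0],[-0.4,0,11,0],[-0.4,0,11,0]]'; python3 m.py
```

```text
t: 27.92
eef_pos: [509.0, 277.1, 146.6]
tcp_rot: [3.141, -0.001, 0.86]
ft_force: [-0.5, -0.2, -0.4]
opening: 0.584
t 28.07 [509.108 277.125 146.912] yaw 49.25 F [-0.2 -0.4 -0.8] M [ 0.03  -0.141  0.017] op 56.0
```

Already past the spigot's top without contact. Going down to the shoulder.

```bash

python3 -m pendant '[[0,0,3,0],[0,0,6,0],[0,0,9,0],[0,0,10,0],[0,0,10,0]]'; python3 m.py
python3 -m pendant '[[0,0,1,0],[0,0,2,0],[0,0,2,0]]'; python3 m.py
```

```text
t: 28.75
eef_pos: [509.1, 277.1, 136.9]
tcp_rot: [3.14, -0.002, 0.86]
ft_force: [0.2, -0.4, -0.6]
opening: 0.585
t 28.9 [509.14  277.165 137.035] yaw 49.25 F [-0.2  0.2 -0.9] M [ 0.062 -0.162 -0.007] op 55.9
t: 29.32
eef_pos: [509.1, 277.1, 134.9]
tcp_rot: [3.14, -0.002, 0.86]
ft_force: [-1.0, -1.3, -1.0]
opening: 0.585
t 29.48 [509.167 277.147 135.028] yaw 49.25 F [-0.4 -0.6 -1.4] M [ 0.026 -0.143 -0.   ] op 55.6
```

```bash

python3 -m pendant '[[0,0,0.5,0],[0,0,1,0],[0,0,1,0]]'; python3 m.py
python3 -m pendant '[[0,0,0.5,0],[0,0,0.8,0],[0,0,0.8,0]]'; python3 m.py
```

```text
t: 29.9
eef_pos: [509.2, 277.2, 134.3]
tcp_rot: [3.14, -0.002, 0.86]
ft_force: [-1.9, -0.4, 3.3]
opening: 0.584
t 30.05 [509.175 277.182 134.281] yaw 49.25 F [-1.8 -0.3  4. ] M [-0.067  0.135  0.006] op 55.6
t: 30.48
eef_pos: [509.2, 277.2, 134.2]
tcp_rot: [3.14, -0.003, 0.86]
ft_force: [-2.6, -2.0, 11.0]
opening: 0.589
t 30.62 [509.208 277.183 134.23 ] yaw 49.26 F [-3.1 -1.6 10.8] M [-0.339  0.534 -0.031] op 55.8
```

```bash

python3 -m pendant '[[0,0,0,0],[0,0,0,0],[0,0,0,0],[0,0,0,0],[0,0,0,0],[0,0,0,0]]' 0; python3 m.py
python3 -m pendant '[[0,0,-20,0],[0,0,-60,0],[0,0,-110,0],[0,0,-160,0],[0,0,-190,0],[0,0,-190,0],[0,0,-190,0]]'
python3 - <<'E'
from h import *
s=env.state();print(s["eef_pos"],s["tcp_rot"])
p=vision.read_camera("wrist");im2=p["pixels"][:,:,::-1].copy()
for z in (160,110):
  pts=[proj(p,[508.8+28*np.cos(a),277.3+28*np.sin(a),z],s) for a in np.linspace(0,2*np.pi,60)]
  cv2.polylines(im2,[np.int32(np.round(np.array(pts)*16))],True,(0,255,0),1,cv2.LINE_AA,4)
cv2.imwrite("pics/w6.png",im2)
q=vision.read_camera("scene");cv2.imwrite("pics/s6.png",cv2.resize(q["pixels"][120:300,150:380,::-1],None,fx=3,fy=3,interpolation=cv2.INTER_CUBIC))
E
```

```text
t: 31.42
eef_pos: [509.2, 277.2, 134.2]
tcp_rot: [3.14, -0.003, 0.86]
ft_force: [0.9, 0.6, 0.3]
opening: 1.0
t 31.57 [509.199 277.176 134.227] yaw 49.25 F [0.1 0.  0.2] M [ 0.033 -0.153  0.007] op 94.9
t: 32.5
eef_pos: [508.3, 276.9, 323.2]
tcp_rot: [3.14, -0.001, 0.86]
ft_force: [-0.1, -0.8, -0.6]
opening: 0.999
[508.29760823 276.87985903 323.21853445] [ 3.14048157e+00 -1.36793670e-03  8.59635581e-01]
```

View pics/w6.png

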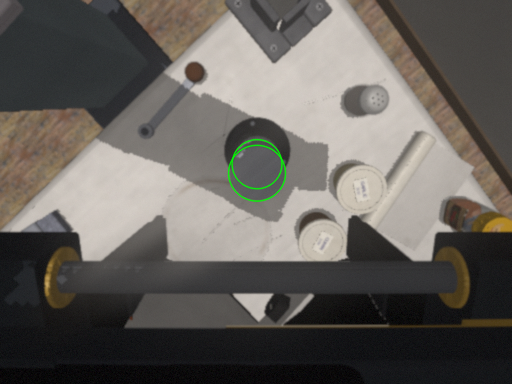

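View pics/s6.png

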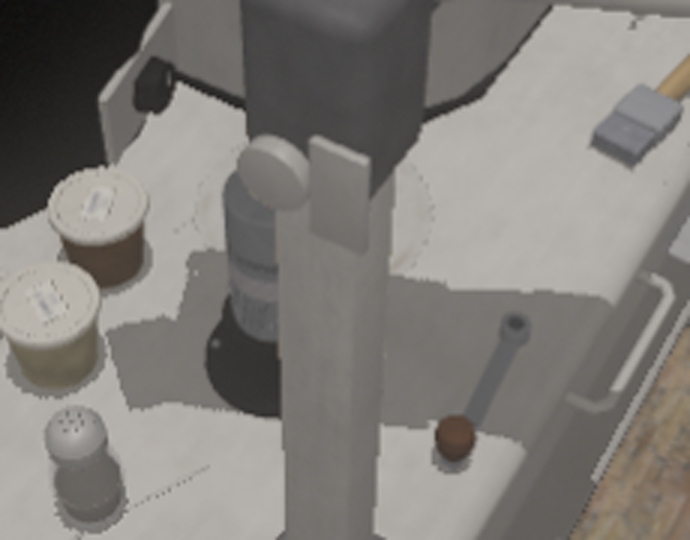

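The wrist view shows the cup upright on the mill at about (257,168). The scene view at about (250,230) shows its rim down on the shoulder with no visible gap. The crank, both deli cups and the shaker are in their places.

```bash
python3 -c "
from cell import job,env
print(env.state()['qvel']); print(job.job_done())"
```

```text
[ 2.02314920e-03  1.37303841e-03 -3.71112907e-03 -3.39185416e-05
  5.59635836e-03  1.17087950e-04]
the job is handed in; nothing more can be done
None
```

I found the mill's zero stop by feel, backed the nut off six clicks and seated the cup. The job is handed in at about 33 s; no verdict was reported.

- **Zero stop:** I gripped the nut and turned it clockwise in 5° steps, reading the torque. It went past four clicks. After the fourth, the torque stayed at about +0.05 to +0.10 N m at 13° past the click, where the earlier clicks had read about −0.05. I stopped there, about 0.7 click past zero, with a highest reading of about 0.12 N m.
- **Six clicks back:** I turned it anticlockwise in the same grip until the torque was close to zero. That put the nut about 120° from click zero, at yaw 128° against roughly 8°. I counted the clicks by angle and torque, because the nut has no mark to check by eye.
- **Cup:** It went over the spigot with no side contact. It met the shoulder at TCP height 134.2 mm (134.3 expected), and I pressed it home with about 11 N. I then opened the gripper and lifted it clear.
- **Last checks:** The force was about zero after release, and the pictures show the cup upright on its seat. The opener post hides part of the rim, so I could only see the seating from one side. The crank, both deli cups and the shaker are in their places.

The measurements disagreed slightly on the cup's position in the grip, by about 1 mm. That is within the 2 mm clearance and did not affect the fit.

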